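# Press the last threaded insert home on the ratchet lever press

## Robot

A 7-joint arm with a two-finger parallel gripper is mounted at the origin on a cart in front of the work surface, level with it; the furniture and walls round the work are solid. World frame = base frame: x ahead of the robot, y to its left, z up, the work surface at z = 0. Lengths are in m, angles in rad, forces in N, time in s.
With the tool pointing down it reaches from about 0.4 to 0.85 m from the base axis. Payload 10.4 kg.
Tool frame: the origin (TCP) lies midway between the tips of the shut fingers; the grasp point (between the pads) lies 19 mm behind it (manip.tcp_to_grasp is the distance from the TCP to the grasp point, in m); z points along the fingers, y is the line along which they close (so a half turn about z gives the same grasp; the last joint's range is limited). The gripper opens to 85 mm and grips with 20 to 120 N. Pads are 22 mm wide; open, the fingers measure 114 mm over their backs; the gripper's body (76 mm by 85 mm) begins 54 mm behind the grasp point. The pads swing forward as they close: fully open they stand 13 mm farther back than shut.
Start: joints at [-1.162, 0.332, -0.065, 1.46, 0.022, 1.35, -0.088], TCP at [0.262, 0.568, 0.231] pointing down, gripper open.
Joint ranges: [-2.6, 2.6], [-0.5, 2.12], [-1.47, 1.34], [0.16, 2.42], [-1.27, 4.41], [0.06, 2.06], [-2.6, 2.6]. Speed limits (rad/s): [2.22, 2.22, 2.79, 2.79, 3.14, 3.14, 3.14].

## Interface

Orientations are given as a unit quaternion [x, y, z, w].
In Python, from workcell import manip gives the robot as it stands.
- The arm moves only by the shell command python3 -m jog 'ROWS' [FORCE]. ROWS is a JSON object of lists of equal length, an entry for each row: "offset": the shift along the world's x, y, z in m, a list of three; "yaw": the turn about the world's z in degrees; "jaw": the closure, from 0 (fully open) to 1 (shut). A call has 1 to 20 rows; each row shifts and turns the commanded pose from where the row before left it; what a row does not reach is not made up. A row lasts 1/12 s, in which the tool goes at most 41.7 mm and 7.16 degrees, less where a joint would pass 70% of its speed; a pose out of reach is approached as far as the arm can. A call is refused whole if a number of a shift passes 0.0417 or a number of a turn 7.16, either way. A call with a gripper value outside its range is refused whole. The fingers move at their own pace and stop on an object; FORCE is the grip in N (left out, the last holds). Time passes only in rows, so rows that do not move let the fingers close. It gives the time, the measured TCP pose, the force, the opening and the grip force at its end, in the units of the state.
- manip.get_obs(): the state, without advancing time (a new reading comes with each control period).
- manip.camera(name): name is "scene" or "top" or "wrist"; returns a dict with "frame" (400x640x3 uint8, red, green, blue), "camera_matrix" (3x3 intrinsics, pixels), "eye" and "attitude" of the camera in the world; the wrist camera has in their place "hand_eye" (4x4, takes a point from camera to tool coordinates, whose origin is the TCP and whose axes are the flange's). Camera axes: x right, y up, looking along -z (the intrinsics and any distortion apply to the point x, -y, -z); pixel columns grow to the right and rows downward; lengths in m; the calibration is good to about 2 mm. A picture is of the moment at which its call begins: read the wrist's pose just before it. There is no depth.
- manip.hand_in(): hands the job in; it is judged then, once.
Trained networks look in a picture, given as the dict that the camera call returned (one of the last four; its "shot" number tells which), for a name from the list of things; names that differ only in an ending like _2 or _b are one class to them, and where a whole thing is asked for, a point or a joint stands for the part that bears it (a point fixed in the world has none). Each returns a list of dicts, best first, with "score" (0 to 1); they miss things now and then, are a little off and sometimes report something else, mostly with a low value. They report only what shows in the picture. A call takes as long as a camera call. They do not tell look-alikes from the thing itself.
- manip.masks_of(picture, name): "region" (400x640 bool, what is visible of it).
- manip.tip_of(picture, name): "at" ([x, y, z] in m, in world coordinates, good to about 4 mm: a listed point, or the origin of a listed thing).
The state is a dict: "clock": time; "joint_pos": joint angles; "joint_velocities": joint speeds; "tau": joint torques, N m; "position": TCP position; "ee_rot": TCP orientation; "ft_force": force on the tool from outside, world axes, zero at the start; "torque": the same for the moment, N m; "grip_width": opening from 0.0 (shut) to 1.0 (fully open); "grasp_force": force on a finger pad.
Only numpy, scipy, OpenCV 4.12 (cv2) and the standard library are available. Lean on these libraries where they do the work, as an engineer would, in place of code of your own. Each camera call takes 0.05 s, during which the arm holds its last target. There are 200 camera calls.

## Task

Press the last brass insert home with the bench lever press: press the red tail pad of the ratchet pawl down until the pawl tips free of the toothed wheel and stays there, then push the black lever handle down to its stop, so that the middle insert is flush with the wooden block. Leave the lever down, and push the pawl's black weight ball back so that the pawl drops into the teeth again, ready to catch the lever. Only push, with the fingertips: do not lift the lever or the block, keep the block in its place under the ram, and leave everything else alone.

Things in the scene. Friction and masses are not known exactly. Their poses are not given: they have to be found in the camera images.
- press: dark green bench lever press, bolted down. Foot 250x150 mm, head top at z = 0.235. Origin: on the worktop under the pinion shaft; x points from the front (ram, lever handle) to the column at the back, y to its left, z up; ram at x = -0.032, y = 0. The shaft runs along y at z = 0.190: lever on the right end (y = -0.060), ratchet wheel on the left (y = 0.053).
- lever (a joint): lever on the shaft. 0: bar points forward (-x) and 0.80 rad above level; the value grows as the handle goes down, so its slope is 0.80 - value. Starts 0.06 to 0.28, stop at 1.155 (depth collar on the head). Stiff, stays where left (about 3 N at the handle, up to 8 N with the insert). The engaged pawl lets it rise but stops it going down after at most 0.26 rad.
- lever_grip (a point): point on the axis of the black round handle sleeve of the lever (21 mm thick, 80 mm long, with a red ring at its inner end), 142 mm from the shaft, 40 mm from the handle's end. Starts at about z = 0.26 to 0.29, ends at about 0.14.
- pawl (a joint): steel pawl on the left of the head. Pivot along y through (-0.060, 0.053, 0.2395) of the press. 0.03 to 0.12: nose down in the teeth, lever locked against going down. Grows as the red tail pad is pressed down and the nose rises. Free stop at 0.56. A weight makes it tip over by itself to either side of about 0.34, and it stays there. Light: under 1 N, up to 5 N if the lever was leaned on.
- pawl_pad (a point): top centre of the red ribbed thumb pad, 30x30 mm, on the pawl's tail: 70 mm in front (-x) of the pivot and 28 mm above it at pawl value 0, about z = 0.26; sinks about 35 mm to the free stop.
- pawl_ball (a point): centre of the black weight ball, 25 mm across, on a stalk 38 mm above the pawl's pivot. It leans back (+x) when the pawl is in the teeth and forward (-x, to the robot) when it is free; pushing it back by about 15 mm tips the pawl in again.
- insert (a joint): brass press-in threaded insert, 12 mm across, in the middle hole of the block under the ram. 0: stands 12 mm proud of the wood; 0.012: top flush with it. Starts 0 to 0.002, only the ram pushes it (about 30 N).
- insert_top (a point): centre of the top face of that insert.
- block: loose pale wooden block 56x112x26 mm on the bed of the press (bed top z = 0.040) against two stop strips, long side along the press's y; two inserts in it are already flush. Origin: centre of its underside, z up.
- finished_block: the same block with all three inserts flush, lying on the worktop; origin at the centre of its underside. Bystander.
- insert_tray: blue open tray 85x115x28 mm with spare inserts; origin under its centre. Bystander.
- mallet: wooden mallet 100x266x62 mm, lying; origin under its middle. Bystander.
- tape_measure: yellow tape measure 38x83x66 mm; origin under its middle. Bystander.
- sanding_block: brown sanding block 57x87x32 mm; origin under its middle. Bystander.
- pencil: red pencil 183 mm long, 7 mm high; origin under its middle. Bystander.
- caliper: steel caliper 72x235x8 mm, lying flat; origin under its middle. Bystander.
Things that resemble listed ones, but are neither listed nor needed, are in the scene too. Leave any green look-alike of the block alone.

How it is judged:
On the way, in this order (a step that is already met when the one before it is completed fails the run):
1. the pawl is pressed free of the teeth and stays free, with the lever still up (value of joint pawl above 0.42 rad and value of joint insert below 0.005 m and distance of lever_grip from where it was at the start of the episode below 0.06 m), for 0.3 s.
2. the lever is pushed down to its stop, so that the insert is flush (value of joint insert above 0.0105 m and value of joint lever above 1.1 rad and value of joint pawl above 0.42 rad), for 0.2 s.
3. the pawl lies in the teeth again (value of joint pawl below 0.18 rad), for 0.3 s.
At the end, for the whole second after the job is handed in: the insert is flush (no more than 1.5 mm proud), the lever is down at its stop (above 1.08 rad), the pawl is back in the teeth (below 0.18 rad), and the block lies still on the bed within 8 mm of where it was (value of joint insert above 0.0105 m and value of joint lever above 1.08 rad and value of joint pawl below 0.18 rad and linear speed of block below 0.02 m/s and z of block in the frame of press below 0.045 m and distance of block from where it was at the start of the episode below 0.008 m); the robot touches nothing.
It fails at once if the lever is lifted instead of pushed down (value of joint lever below -0.03 rad).
It fails at once if the block is lifted off the bed or pushed more than 12 mm out of place (z of block in the frame of press above 0.05 m or distance of block from where it was at the start of the episode above 0.012 m).
It fails at once if a bystander is moved by more than 20 mm (distance of any of finished_block, insert_tray, mallet, tape_measure, sanding_block, pencil, caliper from where it was at the start of the episode above 0.02 m).
It also fails if it takes over 48 s, if anything falls off the work surface, if the arm or the gripper's body presses on something with over 40 N, if the wrist force passes 120 N, or if a joint passes its speed limit or range.

## Working session

There is one attempt and no reset: what is moved stays moved. The work goes in short steps, Python scripts to look and compute and a shell command to move; the robot and the scene stay as the last step left them, time stands still between calls to the robot, and variables do not carry over. Pictures are saved under pics/ and viewed, at most 10 in all, crops included, and the job is handed in when it is done.

```bash
mkdir -p pics
cat > h.py <<'E'
from workcell import manip
import cv2, numpy as np
def snap(cam,fn=None):
    p=manip.camera(cam)
    if fn: cv2.imwrite('pics/'+fn,p["frame"][:,:,::-1])
    return p
def tips(p,names):
    for n in names:
        r=manip.tip_of(p,n)
        print(n,[(np.round(d["at"],4).tolist(),round(d["score"],2)) for d in r[:3]])
E
python3 - <<'E'
from h import *
o=manip.get_obs(); print(o)
N=["press","lever_grip","pawl_pad","pawl_ball","insert_top","block","finished_block"]
for c in("scene","top"):
    p=snap(c,c+"0.png"); print(c,np.round(p["eye"],3)); tips(p,N)
E
```

```text
{'clock': 0.0, 'joint_pos': array([-1.16157395,  0.33288835, -0.06472118,  1.4609687 ,  0.02161143,
        1.34987387, -0.08853873]), 'joint_velocities': array([ 1.23058534e-03, -6.57188541e-04, -1.16958356e-03,  1.00528449e-03,
        1.60356286e-03, -1.47127767e-03, -7.03243645e-06]), 'tau': array([-2.07289268e-04, -6.25451303e+01,  4.87621897e-02, -3.91600013e+01,
        1.61137880e-02,  9.92088433e-03,  4.44025488e-06]), 'position': array([0.261417  , 0.5672842 , 0.23049262]), 'ee_rot': array([ 2.14234871e-01,  9.76781910e-01, -7.11061658e-04, -1.19678342e-04]), 'ft_force': array([0.29336815, 0.06108457, 0.31096221]), 'torque': array([ 0.02910912, -0.02217233,  0.01054458]), 'grasp_force': 0.0, 'grip_width': 1.005112162871356}
scene [-0.355 -0.546  1.262]
press [([0.6257, 0.0726, 0.0003], 0.76)]
lever_grip [([0.5036, 0.0059, 0.2642], 0.63)]
pawl_pad [([0.4888, 0.1231, 0.2578], 0.45)]
pawl_ball [([0.5775, 0.1225, 0.2771], 0.48)]
insert_top []
block [([0.6445, -0.1045, -0.0018], 0.9), ([0.5916, 0.0749, 0.0418], 0.59)]
finished_block [([0.4031, 0.3367, 0.0004], 0.84)]
top [0.424 0.209 1.556]
press []
lever_grip [([0.5041, 0.007, 0.268], 0.92), ([0.7288, 0.2808, 0.0004], 0.41)]
pawl_pad [([0.4881, 0.1235, 0.2659], 0.63)]
pawl_ball [([0.5758, 0.1241, 0.2766], 0.54)]
insert_top []
block [([0.6404, -0.1042, 0.0055], 0.81), ([0.5903, 0.0759, 0.0386], 0.57)]
finished_block [([0.4065, 0.334, 0.0038], 0.88), ([0.5069, 0.0065, 0.2632], 0.28)]
```

View pics/scene0.png

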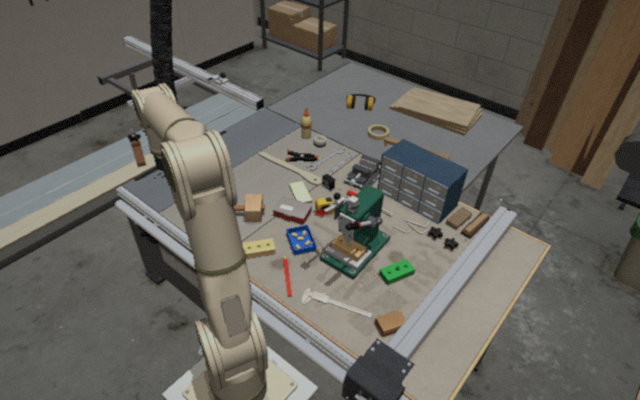

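View pics/top0.png

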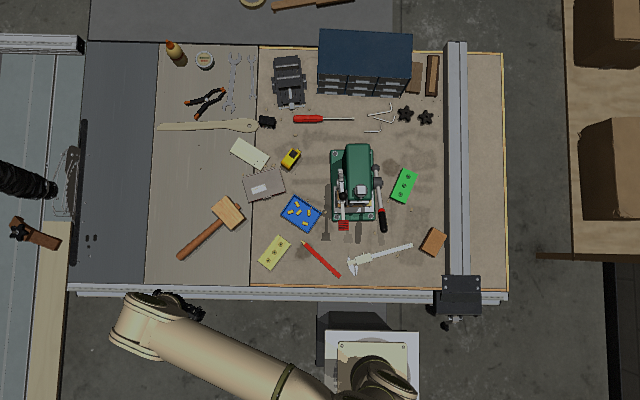

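The scene picture shows the green press near (355,225), with the yellow and red pawl parts to its left and the black handle to its right. The top picture shows the press at (355,185), the red pad at (343,226) and the handle from (378,200) to (383,232). The green look-alike is at (403,185). The network's press block, at (0.591, 0.075), fits. I'll shut the gripper and move above the pad.

```bash
python3 -m jog '{"offset":[[0,0,0.025],[0,0,0.03],[0,0,0.03],[0.019,-0.036,0],[0.019,-0.036,0],[0.019,-0.036,0],[0.019,-0.036,0],[0.019,-0.036,0],[0.019,-0.036,0],[0.019,-0.036,0],[0.019,-0.036,0],[0.019,-0.036,0],[0.019,-0.036,0],[0.019,-0.036,0],[0.017,-0.036,0],[0,-0.012,0],[0,0,0],[0,0,0]],"yaw":[0,0,0,2.1,2.1,2.1,2.1,2.1,2.1,2.1,2.1,2.1,2.1,2.1,2.1,0,0,0],"jaw":[1,1,1,1,1,1,1,1,1,1,1,1,1,1,1,1,1,1]}' 40
python3 - <<'E'
from h import *
o=manip.get_obs(); print(o["position"],o["ee_rot"],o["grip_width"],o["ft_force"],o["joint_pos"].round(2))
p=snap("scene"); tips(p,["pawl_pad","pawl_ball","lever_grip"])
p=snap("wrist","w1.png"); tips(p,["pawl_pad","pawl_ball","lever_grip"])
E
```

```text
clock: 2.3
position: [0.4875, 0.1236, 0.3165]
ee_rot: [-0.003, 1.0, 0.0, 0.0]
ft_force: [-0.3, 2.2, -0.3]
grip_width: 0.002
grasp_force: 0.0
[0.48747702 0.12359223 0.31647266] [-3.24028613e-03  9.99994700e-01  3.14116811e-04  3.09181350e-05] 0.002069779082781777 [-0.31788597  2.21500436 -0.30866301] [-0.63  0.02  0.3   1.65 -0.01  1.47  1.24]
pawl_pad [([0.4896, 0.1222, 0.2596], 0.68)]
pawl_ball [([0.5741, 0.1238, 0.2732], 0.57)]
lever_grip [([0.5034, 0.0093, 0.2628], 0.79)]
pawl_pad [([0.4893, 0.1195, 0.2622], 0.94)]
pawl_ball [([0.5726, 0.1236, 0.2796], 0.65)]
lever_grip [([0.5076, 0.0078, 0.2633], 0.59)]
```

View pics/w1.png

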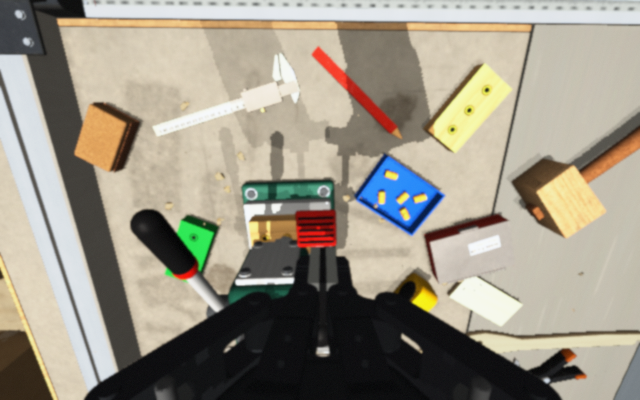

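The wrist view shows the red pad at (316,229), just ahead of the fingertips. The black handle runs from (148,225) to (190,272), and the pad pose is confirmed. Next I press down.

```bash
python3 -m jog '{"offset":[[0.001,-0.002,-0.02],[0,0,-0.02],[0,0,-0.012],[0,0,-0.008],[0,0,-0.008],[-0.001,0,-0.006],[0,0,-0.006],[0,0,-0.004],[0,0,0],[0,0,0]],"yaw":[0,0,0,0,0,0,0,0,0,0],"jaw":[1,1,1,1,1,1,1,1,1,1]}' 40
python3 - <<'E'
from h import *
p=snap("scene"); tips(p,["pawl_pad","pawl_ball","lever_grip"])
p=snap("wrist"); tips(p,["pawl_pad","pawl_ball","lever_grip"])
E
```

```text
clock: 3.53
position: [0.4877, 0.1217, 0.2325]
ee_rot: [-0.004, 1.0, 0.0, 0.0]
ft_force: [0.1, 0.3, -0.1]
grip_width: 0.002
grasp_force: 0.0
pawl_pad [([0.4877, 0.118, 0.2212], 0.64)]
pawl_ball [([0.5546, 0.1246, 0.2782], 0.41), ([0.4879, 0.1209, 0.2195], 0.19)]
lever_grip [([0.5043, 0.0074, 0.2612], 0.74)]
pawl_pad [([0.3919, 0.1806, -0.0015], 0.63), ([0.4848, 0.1209, 0.2264], 0.57), ([0.5919, 0.0769, 0.0748], 0.33)]
pawl_ball []
lever_grip [([0.5028, 0.0087, 0.2636], 0.8), ([0.3979, -0.0264, -0.0027], 0.28)]
```

The pawl is free: the pad is down at z≈0.222 and the ball leans forward to x≈0.555. Next is the lever.

```bash
python3 -m jog '{"offset":[[0,0,0.03],[0,0,0.03],[0,0,0.03],[0.003,-0.038,0],[0.003,-0.038,0],[0.003,-0.038,0],[0,0,0],[0,0,-0.014],[0,0,-0.014],[-0.003,0,-0.01],[-0.004,0,-0.012],[0,0,0],[0,0,0]],"yaw":[0,0,0,0,0,0,0,0,0,0,0,0,0],"jaw":[1,1,1,1,1,1,1,1,1,1,1,1,1]}' 40
python3 - <<'E'
from h import *
p=snap("scene"); tips(p,["pawl_pad","pawl_ball","lever_grip"])
p=snap("wrist","w2.png"); tips(p,["pawl_pad","lever_grip"])
E
```

```text
clock: 5.02
position: [0.4892, 0.0078, 0.2723]
ee_rot: [-0.004, 1.0, 0.0, -0.0]
ft_force: [0.6, -0.6, -0.3]
grip_width: 0.002
grasp_force: 0.0
pawl_pad [([0.4864, 0.1213, 0.2199], 0.57)]
pawl_ball [([0.5586, 0.1237, 0.2764], 0.54)]
lever_grip [([0.4961, 0.0068, 0.2456], 0.83), ([0.3842, 0.1794, -0.0018], 0.67)]
pawl_pad [([0.4846, 0.1219, 0.2238], 0.86)]
lever_grip [([0.4988, 0.0109, 0.2455], 0.92), ([0.4511, -0.2016, 0.0003], 0.62)]
```

View pics/w2.png

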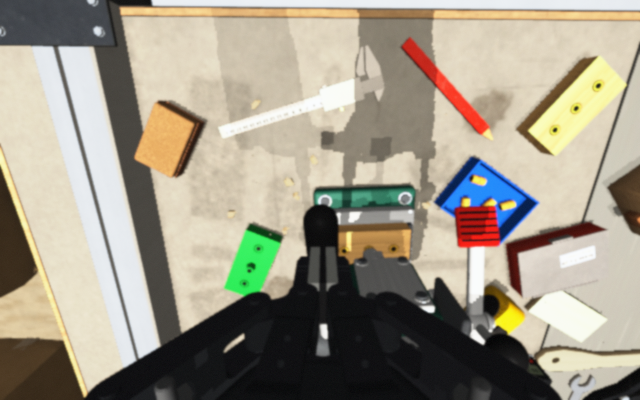

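The wrist view shows the fingertips centred on the black sleeve at (320,225), and the lever has started to move down. The pawl is still free, so I carry on along the arc.

```bash
python3 -m jog '{"offset":[[-0.003,0,-0.01],[-0.003,0,-0.01],[-0.003,0,-0.01],[-0.003,0,-0.01],[-0.002,0,-0.01],[-0.001,0,-0.01],[0,0,-0.01],[0,0,-0.01],[0.001,0,-0.01],[0.002,0,-0.01],[0.002,0,-0.008],[0,0,-0.006],[0,0,0],[0,0,0],[0,0,0]],"yaw":[0,0,0,0,0,0,0,0,0,0,0,0,0,0,0],"jaw":[1,1,1,1,1,1,1,1,1,1,1,1,1,1,1]}' 40
python3 - <<'E'
from h import *
p=snap("scene"); tips(p,["pawl_pad","pawl_ball","lever_grip","insert_top"])
p=snap("wrist"); tips(p,["pawl_pad","lever_grip","insert_top"])
E
```

```text
clock: 6.62
position: [0.4795, 0.0076, 0.1583]
ee_rot: [-0.004, 1.0, 0.0, -0.0]
ft_force: [-0.1, 0.0, -0.4]
grip_width: -0.0
grasp_force: 0.0
pawl_pad [([0.4889, 0.1227, 0.2213], 0.75)]
pawl_ball [([0.5569, 0.1252, 0.2784], 0.67)]
lever_grip []
insert_top []
pawl_pad [([0.3985, -0.0267, 0.0014], 0.67)]
lever_grip []
insert_top [([0.7321, 0.288, -0.0019], 0.23)]
```

```bash
python3 -m jog '{"offset":[[0,0,-0.003],[0,0,-0.003],[0,0,-0.003],[0,0,0],[0,0,0]],"yaw":[0,0,0,0,0],"jaw":[1,1,1,1,1]}' 40
python3 -m jog '{"offset":[[0,0,-0.003],[0,0,-0.003],[0,0,0],[0,0,0]],"yaw":[0,0,0,0],"jaw":[1,1,1,1]}' 40
python3 - <<'E'
from h import *
p=snap("top"); tips(p,["lever_grip"])
p=snap("scene"); tips(p,["lever_grip"])
p=snap("wrist","w3.png"); tips(p,["lever_grip"])
E
```

```text
clock: 7.48
position: [0.4803, 0.0077, 0.1497]
ee_rot: [-0.004, 1.0, 0.0, 0.001]
ft_force: [1.3, -0.4, 2.6]
grip_width: -0.003
grasp_force: 1.4
clock: 7.82
position: [0.4811, 0.0077, 0.1477]
ee_rot: [-0.004, 1.0, 0.001, 0.002]
ft_force: [-17.6, -2.4, 48.6]
grip_width: -0.0
grasp_force: 25.9
lever_grip [([0.4729, 0.5608, 0.0028], 0.43)]
lever_grip [([0.4925, 0.0065, 0.1377], 0.7)]
lever_grip []
```

View pics/w3.png

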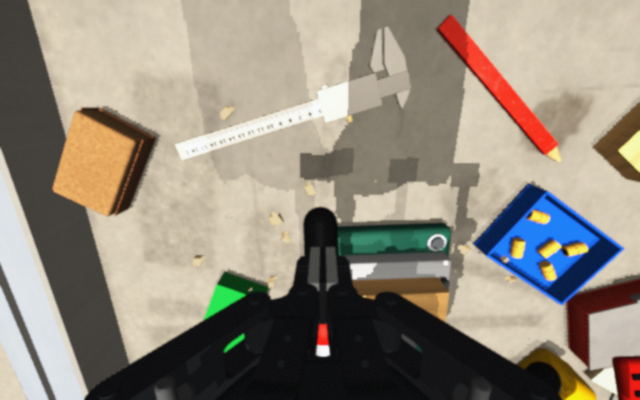

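At 49 N on the fingertips the lever is against its stop. The fingers are on the sleeve at (320,225), and the grip is at z≈0.138. I'll lift off and go in front of the ball.

```bash
python3 -m jog '{"offset":[[0,0,0.02],[0,0,0.035],[0,0,0.035],[0,0,0.035],[0,0,0.04],[0.011,0.038,0],[0.011,0.038,0],[0.011,0.039,0],[0,0,0],[0,0,-0.02],[0,0,-0.013],[0,0,0],[0,0,0]],"yaw":[0,0,0,0,0,0,0,0,0,0,0,0,0],"jaw":[1,1,1,1,1,1,1,1,1,1,1,1,1]}' 40
python3 - <<'E'
from h import *
p=snap("top"); tips(p,["lever_grip","pawl_ball"])
p=snap("scene","s4.png"); tips(p,["lever_grip","pawl_ball","pawl_pad"])
p=snap("wrist"); tips(p,["lever_grip","pawl_pad"])
cv2.imwrite("pics/s4c.png",cv2.resize(cv2.imread("pics/s4.png")[160:300,270:430],None,fx=4,fy=4,interpolation=2))
E
```

```text
clock: 9.2
position: [0.5121, 0.1225, 0.2748]
ee_rot: [-0.004, 1.0, -0.0, -0.001]
ft_force: [0.0, -0.3, 0.9]
grip_width: 0.002
grasp_force: 0.0
lever_grip []
pawl_ball []
lever_grip [([0.4952, 0.0073, 0.1409], 0.62)]
pawl_ball [([0.5557, 0.1259, 0.2764], 0.57), ([0.4854, 0.1199, 0.2227], 0.38)]
pawl_pad [([0.3848, 0.1815, -0.0032], 0.69), ([0.4853, 0.1193, 0.2216], 0.65), ([0.7277, 0.2883, -0.001], 0.26)]
lever_grip [([0.4936, 0.0112, 0.1414], 0.8)]
pawl_pad [([0.485, 0.1214, 0.2258], 0.71), ([0.5909, 0.0698, 0.0416], 0.57)]
```

View pics/s4c.png

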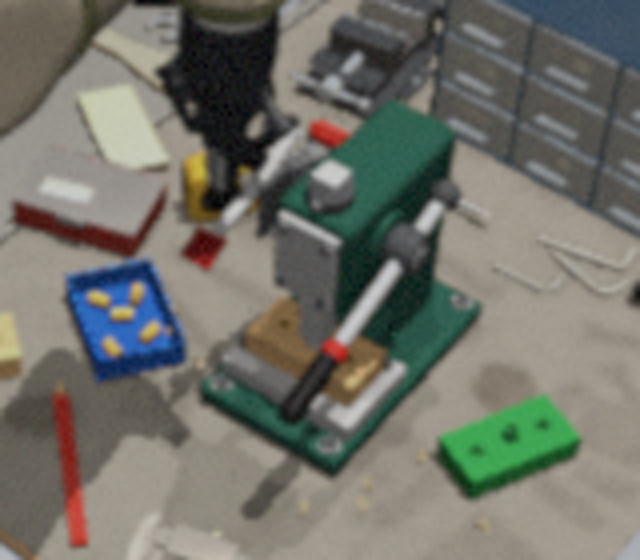

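The crop shows the lever down with its handle at (310,390), the ram on the block, and the pawl free with its pad at (205,248). Next I push the ball back.

```bash
python3 -m jog '{"offset":[[0.006,0.001,-0.002],[0.006,0,0],[0.006,0,0],[0.005,0,0],[0.005,0,0],[0.005,0,0],[0.005,0,0],[0.004,0,0],[0,0,0],[0,0,0]],"yaw":[0,0,0,0,0,0,0,0,0,0],"jaw":[1,1,1,1,1,1,1,1,1,1]}' 40
python3 - <<'E'
from h import *
p=snap("scene"); tips(p,["lever_grip","pawl_ball","pawl_pad"])
p=snap("wrist"); tips(p,["lever_grip","pawl_pad"])
E
```

```text
clock: 10.53
position: [0.5496, 0.1237, 0.2731]
ee_rot: [-0.005, 1.0, -0.0, -0.006]
ft_force: [-32.8, -3.8, 16.5]
grip_width: -0.001
grasp_force: 16.6
lever_grip [([0.4914, 0.0093, 0.1411], 0.98), ([0.5746, 0.125, 0.276], 0.72), ([0.397, -0.0315, -0.0005], 0.15)]
pawl_ball [([0.5754, 0.1261, 0.2773], 0.55)]
pawl_pad [([0.4876, 0.1189, 0.2556], 0.56)]
lever_grip [([0.4931, 0.006, 0.1389], 0.8)]
pawl_pad [([0.3951, -0.026, -0.0008], 0.74), ([0.4896, 0.1193, 0.2611], 0.56)]
```

The pawl is seated and the force is up, so I'll back off and rise clear.

```bash
python3 -m jog '{"offset":[[-0.008,0,0],[-0.008,0,0],[-0.002,0,0.015],[0,0,0.03],[0,0,0.035],[0,0.02,0.035],[-0.03,0.025,0],[-0.03,0.025,0],[0,0,0],[0,0,0],[0,0,0],[0,0,0]],"yaw":[0,0,0,0,0,0,0,0,0,0,0,0],"jaw":[1,1,1,1,1,1,1,1,1,1,1,1]}' 40
python3 - <<'E'
from h import *
p=snap("scene","s5.png"); tips(p,["lever_grip","pawl_ball","pawl_pad","block"])
p=snap("top"); tips(p,["lever_grip","pawl_ball","pawl_pad","block"])
cv2.imwrite("pics/s5c.png",cv2.resize(cv2.imread("pics/s5.png")[160:300,270:430],None,fx=4,fy=4,interpolation=2))
E
```

```text
clock: 11.88
position: [0.4772, 0.1926, 0.3883]
ee_rot: [-0.003, 1.0, -0.0, 0.0]
ft_force: [0.4, -0.7, -0.1]
grip_width: -0.002
grasp_force: 0.0
lever_grip [([0.4941, 0.0053, 0.1413], 0.68)]
pawl_ball [([0.5741, 0.1262, 0.2777], 0.64)]
pawl_pad [([0.4882, 0.1215, 0.2535], 0.73)]
block [([0.6408, -0.1014, -0.0062], 0.98), ([0.5914, 0.0773, 0.0412], 0.79)]
lever_grip [([0.4938, 0.0101, 0.1411], 0.78)]
pawl_ball []
pawl_pad [([0.5722, 0.1252, 0.2776], 0.68)]
block [([0.6428, -0.1026, 0.0032], 0.94)]
```

View pics/s5c.png

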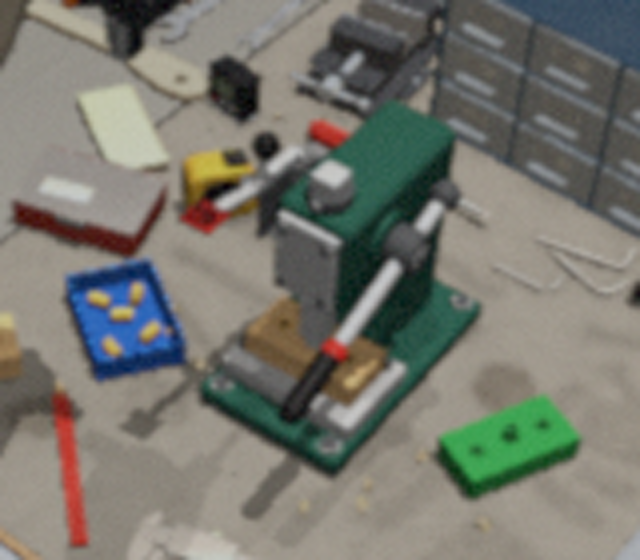

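The crop shows the pad up again at (205,213), the ball back at (265,145), the lever down, and the block in place. I'll take one finer check of the pawl angle before handing in.

Run:
```python
from h import *
for i in range(4):
  for c in("scene","wrist","top"):
    p=snap(c); print(c,end=' '); tips(p,["pawl_pad"])
```

```text
scene pawl_pad [([0.4872, 0.1189, 0.2533], 0.57), ([0.5726, 0.1278, 0.2791], 0.21)]
wrist pawl_pad [([0.4869, 0.1214, 0.2604], 0.84)]
top pawl_pad [([0.5382, 0.2517, 0.0026], 0.71)]
scene pawl_pad [([0.5388, 0.2485, -0.0037], 0.73), ([0.4904, 0.1223, 0.2535], 0.47)]
wrist pawl_pad [([0.4887, 0.1211, 0.2592], 0.56)]
top pawl_pad []
scene pawl_pad [([0.5733, 0.1238, 0.2782], 0.69), ([0.4878, 0.1237, 0.2541], 0.44)]
wrist pawl_pad [([0.4881, 0.1205, 0.2572], 0.7)]
top pawl_pad [([0.5401, 0.2532, 0.0004], 0.32)]
scene pawl_pad [([0.5725, 0.1238, 0.2753], 0.71), ([0.4873, 0.1197, 0.254], 0.67)]
wrist pawl_pad [([0.4876, 0.1203, 0.2619], 0.73)]
top pawl_pad []
```

```bash
python3 -c "
from workcell import manip
print(manip.hand_in())"
```

```text
the job is handed in; nothing more can be done
None
```

I handed the job in at about 12 s; no verdict came back. The pawl tipped free, the lever went to its stop at 49 N on the fingertips, and the pawl is back in the teeth. The block is in place, but insert flushness and the exact pawl angle are inferred from the lever and pad positions, not measured.

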